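# Clamp the plaster cast and press its dowel pin home

## Robot

A 6-joint arm with a two-finger parallel gripper is mounted at the origin on the work surface. World frame = base frame: x ahead of the robot, y to its left, z up, the work surface at z = 0. Lengths are in m, angles in rad, forces in N, time in s.
With the tool pointing down it reaches from about 0.35 to 0.975 m from the base axis. Payload 7.1 kg.
Tool frame: the origin (TCP) lies on the front face of the gripper's body, between the roots of the fingers; the fingertips stand r.tip_reach ahead of it and the grasp point (between the pads) lies 61 mm ahead of it (r.tip_reach is the distance from the TCP to the fingertips, in m); y points along the fingers, z is the direction in which the jaws open and shut, and the axes are right-handed (so a half turn about y gives the same grasp; the last joint's range is limited). The gripper opens to 88 mm and grips with 3 to 60 N. Pads are 20 mm wide; open, the fingers measure 115 mm over their backs; the gripper's body (75 mm by 178 mm) begins 61 mm behind the grasp point.
Start: joints at [1.158, 0.423, 1.63, -0, 1.089, -0.019], TCP at [0.24, 0.577, 0.303] pointing down, gripper open.
Joint ranges: [-3, 3], [-0.9, 2.11], [0.09, 2.58], [-1.31, 4.45], [0.11, 2.69], [-2.54, 2.54]. Speed limits (rad/s): [2.39, 2.39, 3.01, 3.14, 3.14, 3.14].

## Interface

Orientations are given as a rotation vector (axis times angle).
In Python, from bench import r, eyes, masks_of gives the robot as it stands. The module is installed in compiled form; this text tells all that it offers.
- The arm moves only by the tool servo_tool, never from a script. Its arguments are lists of equal length, an entry for each row: "rot": the turn, a rotation vector about the tool's x, y, z in rad, a list of three; "translation": the shift along the tool's x, y, z in mm, a list of three; "claw": the opening, from 0 (shut) to 1 (fully open). A call has 1 to 12 rows; each row is the pose to reach, as a shift and turn from the pose commanded when the call began, along the tool's axes at that moment; what a row does not reach only later rows make up. A row lasts 1/10 s, in which the tool goes at most 50 mm and 8.59 degrees, less where a joint would pass 70% of its speed; a pose out of reach is approached as far as the arm can. A call with a gripper value outside its range is refused whole. The fingers move at their own pace and stop on an object; "newtons" is the grip in N (left out, the last holds). Time passes only in rows, so rows that repeat a pose let the fingers close. It gives the time, the measured TCP pose, the force and the opening at its end, in the units of the state.
- r.get_obs(): the state, without advancing time (a new reading comes with each control period).
- eyes.get_image(name): name is "scene" or "top"; returns the picture (400x640x3 uint8, red, green, blue); there is no depth.
- eyes.camera_model(name): a dict with "fx", "fy", "cx", "cy" (pixels), "k1" (the pictures are not rectified: a ray, as slopes to the right and down, at radius r is drawn at 1 + k1 r^2 times it, then the intrinsics apply), "rvec" (rotation vector, rad) and "tvec" (3), from world to camera coordinates, as OpenCV has them. Camera axes: x right, y down, z forward; pixel columns grow to the right and rows downward; lengths in m; the calibration is good to about 2 mm. A picture is of the moment at which its call begins. camera_model takes no time and is no camera call.
- r.close_job(): hands the job in, once; it reports no verdict.
Trained networks look in the newest picture that a camera, given by its name, has taken for a name from the list of things; names that differ only in an ending like _2 or _b are one class to them, and where a whole thing is asked for, a point or a joint stands for the part that bears it (a point fixed in the world has none). Each returns a list of dicts, best first, with "confidence" (0 to 1); they miss things now and then, are a little off and sometimes report something else, mostly with a low value. They report only what shows in the picture. A call takes as long as a camera call.
- masks_of(camera, label): "pixels" (400x640 bool, what is visible of it) and "xy" ([column, row] in pixels, amid what is visible of it).
The state is a dict: "time": time; "qpos": joint angles; "dq": joint speeds; "effort": joint torques, N m; "position": TCP position; "orientation": TCP orientation; "wrist_force": force on the tool from outside, world axes, zero at the start; "ft_torque": the same for the moment, N m; "finger_gap": finger opening in m.
Only numpy, scipy, OpenCV 4.12 (cv2) and the standard library are available. Lean on these libraries where they do the work, as an engineer would, in place of code of your own. Each camera call takes 0.05 s, during which the arm holds its last target. There are 200 camera calls.

## Task

Wind the crank handle of the drill vise on the leaning pin press clockwise, as seen from the handle's end, until the moving jaw holds the plaster cast firmly against the fixed jaw, but do not wind so hard that the plaster is crushed. Then push the press's black mushroom head down along its slanting axis to its stop, so that the middle dowel pin goes home with its collar down on the plaster, and let the head spring fully back up. Leave the cast clamped, the handle and head let go, and the other things on the bench where they are.

Things in the scene. Friction and masses are not known exactly. Their poses are not given: they have to be found in the camera images.
- press: Grey bench-top pin press, fixed. Origin: centre of its foot on the bench; x level from front (robot side) to back, y left. Its bed plate (210 x 140 mm, 85 mm up at the ram) leans 30 deg to the front and all on it leans: 'up the bed' = (cos30, 0, sin30), 'out of the bed' = (-sin30, 0, cos30) in its axes. A drill vise lies across the bed, the plunger above it.
- column_top (a point): Top of the press's steel column (25 mm thick), which stands out of the bed 75 mm behind (up the bed from) the plunger's axis and ends 85 mm farther out than the plunger's head: a tool held upright over the head runs into it, one leaning like the plunger clears it. A grey arm on the column guides the plunger; a small locking lever sticks out at its left.
- plunger_top (a point): Centre of the domed top of the press's black mushroom head (42 mm across, 20 mm thick), about 260 mm above the bench. Its z axis is the plunger's axis, out of the bed, 30 deg from vertical; x points up the bed, y to the left. The point moves with the head. Below the head a 21 mm wide coil spring and the 15 mm ram.
- plunger (a joint): How far the plunger is pressed, m: 0 up (at rest), 0.015 at its stop. It springs back by itself. The push along the axis needs about 5 N at the start and 12 N at the stop, plus about 4 N while it drives the pin (from about 8 mm on); after that it stands hard on the stop. About 20 N holds it there.
- vise_jaw: Moving steel jaw of the drill vise that lies across the bed below the plunger: 56 mm wide, 26 mm high. Origin: centre of its gripping face; y axis along the screw towards the fixed jaw (to the left), z out of the bed. The fixed jaw's face stands 11 mm to the left of the plunger's axis.
- vise_crank (a joint): Crank angle, rad, growing as the handle is wound clockwise seen from its end (the press's right); closes the jaw 6 mm a turn. Handle at 0: down the bed (front), 1.57: out of the bed, 3.14: up the bed. Starts at 0 to 3. Cast is gripped from 7.33 on, 15 N more per 0.1 rad (0.5 N at the handle); 7.6 to 8.2 is firm and safe, above 9 it is crushed. Loose winding takes 3.5 N; it stays as wound.
- crank_axis (a point): Fixed point on the crank's turning axis, level with the middle of the handle's grip, 118 mm to the right of the plunger's axis. x axis up the bed, y along the screw towards the jaws (left), z out of the bed. The handle's middle circles this point at 34 mm radius.
- handle_mid (a point): Middle of the crank handle's black grip: 16 mm thick, 44 mm long, parallel to the screw, sticking out to the right of the crank arm, turning freely on its own pin (so it can be held without turning the hand). The point's own axes spin with the grip and mean nothing.
- cast: Plaster quadrant cast, loose between the vise jaws, teeth down, flat base up: 60 mm (up the bed) x 22 (between the jaws) x 30 high. Origin: centre of its underside; x up the bed, z out of it. Its lower end rests on a work stop. Three brass dowel pins stand in its base 18 mm apart (7 mm collars, tails 4 mm thick, 10 long): the outer two are home, the middle one stands proud below the ram.
- dowel_pin (a joint): How far the middle dowel pin has gone in, m: starts 0 to 0.0015, home at 0.007 (its collar down on the plaster). Moves stiffly, 4 N, and stays.
- mixing_bowl: Bystander: dark green plaster mixing bowl, 124 mm wide, 85 mm high. Origin: centre of its underside.
- spray_can: Bystander: plain metal spray can with a cap, 65 mm wide, 190 mm high. Origin: centre of its underside.
- pin_tin: Bystander: steel tin with spare dowel pins, 90 x 65 x 22 mm. Origin: centre of its underside.
- spatula: Bystander: plaster spatula, 210 mm long, lying on the bench. Origin: on the bench below it, its length along its x axis.

How it is judged:
On the way, in this order (a step that is already met when the one before it is completed fails the run):
1. the vise jaw holds the cast firmly (over 15 N), the plunger still up (contact force between vise_jaw and cast above 15 N and value of joint plunger below 0.002 m), for 0.3 s.
2. the plunger is pressed to its stop and the middle pin is home, the cast still held (value of joint plunger above 0.0135 m and value of joint dowel_pin above 0.006 m and contact force between vise_jaw and cast above 10 N), for 0.2 s.
At the end, for the whole second after the job is handed in: The jaw still holds the cast (over 10 N), the middle pin is within 1 mm of home, the plunger is back up (within 2 mm) and the cast is at rest (contact force between vise_jaw and cast above 10 N and value of joint dowel_pin above 0.006 m and value of joint plunger below 0.002 m and linear speed of cast below 0.01 m/s); the robot touches nothing.
It fails at once if the plunger is pressed (over 4 mm) while the jaw does not hold the cast (value of joint plunger above 0.004 m and contact force between vise_jaw and cast below 5 N).
It fails at once if the cast is crushed in the vise (over 280 N) (contact force between vise_jaw and cast above 280 N).
It fails at once if the bowl, can, tin or spatula is pushed from its place (over 30 mm) (distance of any of mixing_bowl, spray_can, pin_tin, spatula from where it was at the start of the episode above 0.03 m).
It also fails if it takes over 61 s, if anything falls off the work surface, if the arm or the gripper's body presses on something with over 40 N, if the wrist force passes 120 N, or if a joint passes its speed limit or range.

## Working session

There is one attempt and no reset: what is moved stays moved. The work goes in short steps, Python scripts to look and compute and a tool call to move; the robot and the scene stay as the last step left them, time stands still between calls to the robot, and variables do not carry over. Pictures are saved under pics/ and viewed, on a budget of 10 in all, crops included, one or two more only if the job needs it, and the job is handed in when it is done.

Besides the shell and the picture viewer there is one more tool, called after "Call:" by a JSON object that holds its "fn" and its "kwargs". servo_tool: Moves the arm, as the interface text tells. Its arguments: {"type":"object","properties":{"rot":{"type":"array","items":{"type":"array","items":{"type":"number"}}},"translation":{"type":"array","items":{"type":"array","items":{"type":"number"}}},"claw":{"type":"array","items":{"type":"number"}},"newtons":{"type":"number"}},"required":["rot","translation","claw"]}

```bash
mkdir -p pics; cat > h.py <<'E'
import numpy as np, cv2
from scipy.spatial.transform import Rotation as R
from bench import r, eyes, masks_of
def ray(cam,uv):
    m=eyes.camera_model(cam); x=np.array([(uv[0]-m['cx'])/m['fx'],(uv[1]-m['cy'])/m['fy']]); s=x.copy()
    for _ in range(20): s=x/(1+m['k1']*(s@s))
    Rm=R.from_rotvec(m['rvec']).as_matrix(); t=np.array(m['tvec'])
    d=Rm.T@np.array([s[0],s[1],1]); return -Rm.T@t, d/np.linalg.norm(d)
def proj(cam,P):
    m=eyes.camera_model(cam); p=R.from_rotvec(m['rvec']).apply(P)+np.array(m['tvec']); s=p[...,:2]/p[...,2:]
    s=s*(1+m['k1']*(s**2).sum(-1,keepdims=True)); return s*[m['fx'],m['fy']]+[m['cx'],m['cy']]
def tri(a,b):
    (c1,d1),(c2,d2)=ray('scene',a),ray('top',b)
    A=np.stack([d1,-d2],1); k=np.linalg.lstsq(A,c2-c1,rcond=None)[0]
    p,q=c1+k[0]*d1,c2+k[1]*d2; return (p+q)/2,np.linalg.norm(p-q)
def save(cam,name):
    im=eyes.get_image(cam); cv2.imwrite('pics/'+name,im[:,:,::-1]); return im
E
python3 - <<'E'
from h import *
a=save('scene','s0.png'); b=save('top','t0.png')
for c in ('scene','top'):
  m=eyes.camera_model(c); print(c,{k:np.round(v,3) for k,v in m.items()}, 'pos',ray(c,(320,200))[0])
  for n in ('press','column_top','plunger_top','vise_jaw','handle_mid','vise_crank','cast','mixing_bowl','spray_can','pin_tin','spatula'):
    try:
      for d in masks_of(c,n)[:2]: 
        ys,xs=np.nonzero(d['pixels']); print(c,n,round(d['confidence'],2),np.round(d['xy'],1),len(xs),xs.min(),xs.max(),ys.min(),ys.max())
    except Exception as e: print(n,e)
o=r.get_obs(); print({k:np.round(v,3) for k,v in o.items()}, r.tip_reach)
E
```

```text
scene {'fx': np.float64(499.976), 'fy': np.float64(499.976), 'cx': np.float64(319.232), 'cy': np.float64(202.76), 'k1': np.float64(-0.141), 'rvec': array([ 2.189,  0.685, -0.32 ]), 'tvec': array([-0.418, -0.027,  1.785])} pos [ 1.13141773 -0.89298758  1.13258049]
scene press 0.58 [350.1 248.7] 5229 311 392 157 294
scene press 0.38 [345.3 234.3] 147 332 352 230 240
scene column_top 0.77 [349.5 228.1] 3429 313 392 157 266
scene plunger_top 0.68 [343.3 233. ] 193 332 353 229 240
scene plunger_top 0.6 [322.3 194.1] 176 314 337 188 224
scene vise_jaw 0.48 [340.  244.9] 213 330 350 237 248
scene vise_jaw 0.33 [331.1 257.7] 129 328 341 252 266
scene vise_crank 0.66 [334.8 259.9] 117 329 341 252 266
scene vise_crank 0.31 [255.6 330.8] 1442 242 271 301 362
scene cast 0.71 [342.1 233.3] 138 332 352 230 239
scene mixing_bowl 0.64 [368.8 170.1] 846 354 388 157 188
scene spray_can 0.91 [253.6 331. ] 1441 242 271 301 362
scene spray_can 0.46 [401. 200.] 420 387 416 190 213
scene pin_tin 0.94 [399.6 200.4] 443 387 416 190 213
scene spatula 0.66 [214.5 312.3] 894 179 237 290 346
top {'fx': np.float6
[... 544 characters left out ...]
5 201 201 238
top spray_can 0.64 [424.2 184.5] 601 405 436 170 196
top pin_tin 0.75 [203.3 180.1] 541 188 216 165 194
top pin_tin 0.27 [184.2 219.8] 1137 165 202 201 238
top spatula 0.82 [405.9 242.7] 638 388 448 232 252
{'time': np.float64(1.2), 'qpos': array([ 1.158,  0.423,  1.63 , -0.   ,  1.089, -0.019]), 'dq': array([-0.001,  0.001,  0.001, -0.001,  0.001,  0.001]), 'effort': array([-1.0000e-03, -5.4457e+01, -2.7405e+01,  6.4000e-02,  1.7000e-02,
       -0.0000e+00]), 'position': array([0.24 , 0.577, 0.303]), 'orientation': array([-1.549,  0.309, -0.309]), 'wrist_force': array([-0.412, -0.157,  0.082]), 'ft_torque': array([-0.011,  0.005, -0.01 ]), 'finger_gap': np.float64(0.088)} 0.08
```

View pics/s0.png

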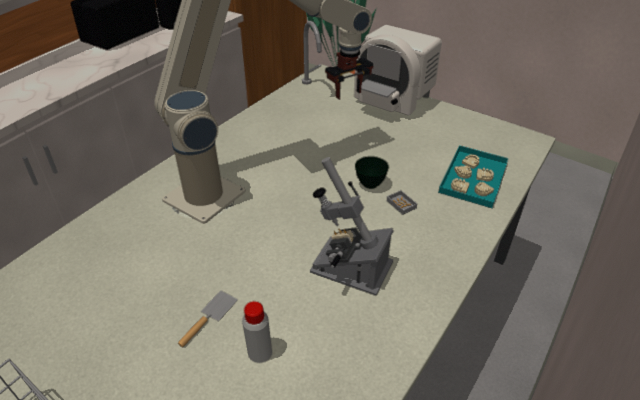

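View pics/t0.png

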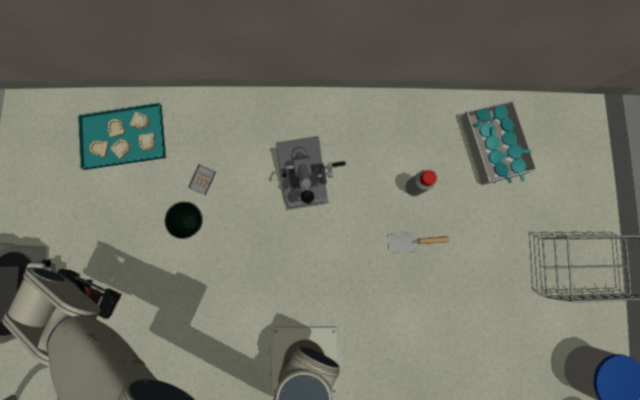

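The scene view shows the press around (350,235), with the head at (320,194). The top view shows the head at (306,196) and the handle at about (338,163). I'll zoom in on both.

```bash
python3 - <<'E'
from h import *
a=cv2.imread('pics/s0.png')[150:300,300:405]; b=cv2.imread('pics/t0.png')[125:225,262:352]
A=cv2.resize(a,None,fx=3.8,fy=3.8,interpolation=cv2.INTER_CUBIC);B=cv2.resize(b,None,fx=4.4,fy=4.4,interpolation=cv2.INTER_CUBIC)
H=600;o=np.zeros((H,800,3),np.uint8);o[:A.shape[0],:A.shape[1]]=A[:H];o[:B.shape[0],402:402+396]=B[:H,:396];cv2.imwrite('pics/z0.png',o)
p,e=tri((320.5,193),(306.5,196.5));print('head',p,e)
p,e=tri((326,161),(301,154));print('col?',p,e)
for n,u,v in (('h',(334.8,260),(338.5,163.5)),('bowl',(368.8,170),(183.7,220)),('can cap',(254.5,312),(428,178))):
  print(n,*tri(u,v))
E
```

```text
head [ 0.51323146 -0.00262113  0.24950679] 0.0032973187963554465
col? [ 0.57488725 -0.0101886   0.39793583] 0.06329258436732768
h [ 0.63397551 -0.10499926  0.14052919] 0.0012198145890477585
bowl [0.45427247 0.3996139  0.06159967] 0.009988184655185469
can cap [ 0.58448979 -0.38091711  0.17044801] 0.002097478709628023
```

View pics/z0.png

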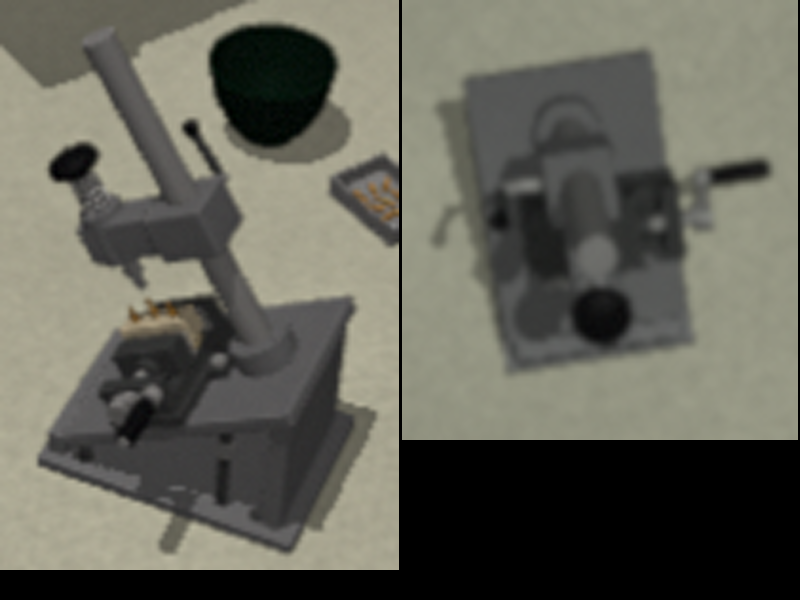

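```bash
cat > fit.py <<'E'
from h import *
from scipy.optimize import least_squares
def model(q):
    x,y,z,psi,d,th=q; c,s=np.cos(psi),np.sin(psi)
    k=np.sqrt(3)/2; u=np.array([k*c,k*s,.5]); n=np.array([-.5*c,-.5*s,k]); Y=np.array([-s,c,0])
    H=np.array([x,y,z]); C=H-.118*Y-d*n; h=C+.034*(-np.cos(th)*u+np.sin(th)*n)
    return dict(H=H,C=C,h=h,u=u,n=n,Y=Y,hi=h+.022*Y,ho=h-.022*Y,col=H+.075*u+.085*n,headc=H-.008*n)
E
cat > f0.py <<'E'
from fit import *
S=lambda x,y:(300+x/3.8-.4,150+y/3.8-.4); T=lambda x,y:(262+(x-402)/4.4-.4,125+y/4.4-.4)
obs=[('scene','headc',S(75,161)),('top','headc',T(601,316)),('scene','hi',S(150,402)),('scene','ho',S(124,438)),
('top','hi',T(713,175)),('top','ho',T(768,168)),('scene','col',S(100,38)),('top','col',T(598,255))]
f=lambda q:np.concatenate([(proj(c,model(q)[k])-o) for c,k,o in obs]+[[(q[2]-.26)/.01]])
s=least_squares(f,[.513,0,.25,.13,.147,2.8]); m=model(s.x)
print(s.x.round(4)); print(f(s.x).round(1)); print({k:v.round(4) for k,v in m.items()})
np.save('q0.npy',s.x)
o=r.get_obs(); Rm=R.from_rotvec(o['orientation']).as_matrix(); print(Rm.round(3))
E
python3 f0.py
```

```text
[ 0.5086 -0.0053  0.2603  0.1609  0.1588  3.1416]
[-0.   0.3  0.  -0.3 -0.3 -0.6 -0.2  0.7 -0.7  0.1  0.4 -0.4 -0.3 -0.3
 -0.4 -0.1  0. ]
{'H': array([ 0.5086, -0.0053,  0.2603]), 'C': array([ 0.6059, -0.1091,  0.1228]), 'h': array([ 0.6349, -0.1044,  0.1398]), 'u': array([0.8548, 0.1387, 0.5   ]), 'n': array([-0.4935, -0.0801,  0.866 ]), 'Y': array([-0.1602,  0.9871,  0.    ]), 'hi': array([ 0.6314, -0.0826,  0.1398]), 'ho': array([ 0.6384, -0.1261,  0.1398]), 'col': array([ 0.5308, -0.0017,  0.3714]), 'headc': array([ 0.5125, -0.0047,  0.2534])}
[[ 0.923 -0.     0.384]
 [-0.384 -0.     0.923]
 [ 0.    -1.    -0.   ]]
```

```bash
cat > mv.py <<'E'
from fit import *
def cur():
    o=r.get_obs(); return o,R.from_rotvec(o['orientation']).as_matrix(),np.array(o['position'])
def lean(m,z): return np.stack([np.cross(-m['n'],z),-m['n'],z],1)
def rel(P,Rt):
    o,R0,p=cur(); return (R0.T@(np.array(P)-p)*1000).round(1), R.from_matrix(R0.T@Rt).as_rotvec().round(3)
E
python3 - <<'E'
from mv import *
m=model(np.load('q0.npy')); Rt=lean(m,m['u'])
print(rel([.30,.45,.5],Rt)); print(rel([.42,.15,.5],Rt)); print(rel([.46,-.12,.45],Rt))
G=m['h']-.006*m['Y']+.062*m['n']; print(G, rel(G+.11*m['n'],Rt))
hub=m['C']+.027*m['Y']
for c in('scene','top'):print(c,proj(c,np.stack([m['C'],hub,m['h']])).round(1).tolist())
E
```

```text
(array([ 104.4, -197.3,  -94.3]), array([ 0.477,  0.992, -0.266]))
(array([ 330.3, -197.3, -325.3]), array([ 0.477,  0.992, -0.266]))
(array([ 470.8, -147.3, -559.3]), array([ 0.477,  0.992, -0.266]))
[ 0.60527882 -0.11524916  0.19352653] (array([ 556.4,   13.9, -528.1]), array([ 0.477,  0.992, -0.266]))
scene [[325.5, 261.0], [329.7, 254.6], [335.4, 260.1]]
top [[339.5, 173.4], [331.2, 174.7], [338.4, 163.4]]
```

Call:
{"fn": "servo_tool", "kwargs": {"translation": [[0,-100,0],[0,-197,0],[105,-197,-94],[105,-197,-94],[180,-197,-170],[255,-197,-248],[330,-197,-325],[370,-190,-390],[410,-175,-460],[450,-150,-530],[471,-147,-559],[471,-147,-559]], "rot": [[0,0,0],[0,0,0],[0.06,0.124,-0.033],[0.12,0.248,-0.066],[0.18,0.37,-0.1],[0.24,0.5,-0.133],[0.3,0.62,-0.166],[0.36,0.744,-0.2],[0.42,0.87,-0.233],[0.477,0.992,-0.266],[0.477,0.992,-0.266],[0.477,0.992,-0.266]], "claw": [0.6,0.6,0.6,0.6,0.6,0.6,0.6,0.6,0.6,0.6,0.6,0.6], "newtons": 20}}

```text
time: 2.4
position: [0.398, 0.1244, 0.4706]
orientation: [-0.861, 0.731, -1.269]
wrist_force: [0.2, -0.2, -0.4]
finger_gap: 0.0523
```

```bash
python3 - <<'E'
from mv import *
m=model(np.load('q0.npy')); Rt=lean(m,m['u'])
print(rel([.42,-.13,.5],Rt)); 
G=m['h']-.006*m['Y']+.062*m['n']; print(rel(G+.11*m['n'],Rt))
E
```

```text
(array([254.6, -35.2,  -2.1]), array([-0.002,  0.001, -0.   ]))
(array([269.9, 212.9,   4.6]), array([-0.002,  0.001, -0.   ]))
```

Call:
{"fn": "servo_tool", "kwargs": {"translation": [[50,-20,0],[100,-35,0],[150,-35,0],[200,-35,0],[255,-35,0],[255,-35,0],[270,0,4],[270,50,4],[270,100,4],[270,150,4],[270,200,4],[270,213,4]], "rot": [[0,0,0],[0,0,0],[0,0,0],[0,0,0],[0,0,0],[0,0,0],[0,0,0],[0,0,0],[0,0,0],[0,0,0],[0,0,0],[0,0,0]], "claw": [0.6,0.6,0.6,0.6,0.6,0.6,0.6,0.6,0.6,0.6,0.6,0.6]}}

```text
time: 3.6
position: [0.5501, -0.1221, 0.2831]
orientation: [-0.865, 0.74, -1.266]
wrist_force: [-0.6, 0.7, 0.1]
finger_gap: 0.0527
```

```bash
python3 - <<'E'
from mv import *
m=model(np.load('q0.npy')); Rt=lean(m,m['u'])
o,R0,p=cur(); print(o['qpos'].round(2))
G=m['h']-.006*m['Y']+.062*m['n']; print(rel(G+.11*m['n'],Rt),rel(G,Rt))
a=save('scene','s1.png')[190:300,280:400]; b=save('top','t1.png')[120:220,270:370]
o=np.hstack([cv2.resize(a,(400,367),interpolation=2),cv2.resize(b,(367,367),interpolation=2)]); cv2.imwrite('pics/z1.png',o[:,:,::-1])
E
```

```text
[-0.34  0.26  2.02  0.56  0.46 -0.96]
(array([ 2.1, -4.7,  3.3]), array([ 0.007, -0.001, -0.003])) (array([  2.4, 105.3,   4.1]), array([ 0.007, -0.001, -0.003]))
```

View pics/z1.png

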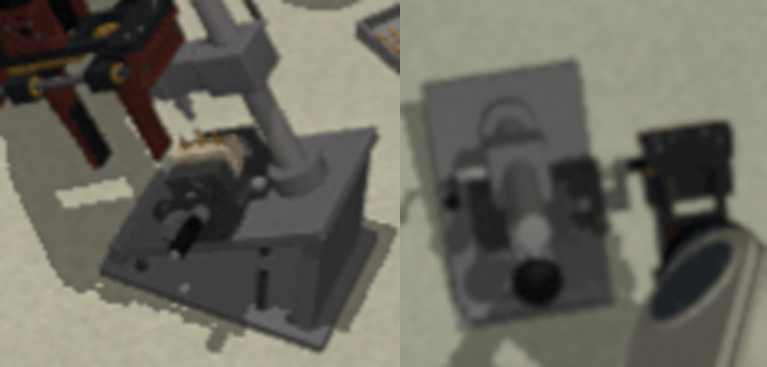

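The picture shows the hand above and down-bed of the crank, with a clear path, so I'm descending onto the grip.

Call:
{"fn": "servo_tool", "kwargs": {"translation": [[2,25,4],[2,50,4],[2,75,4],[2,95,4],[2,105,4],[2,105,4],[2,105,4]], "rot": [[0,0,0],[0,0,0],[0,0,0],[0,0,0],[0,0,0],[0,0,0],[0,0,0]], "claw": [0.6,0.6,0.6,0.6,0.6,0.6,0.6]}}

```text
time: 4.4
position: [0.6061, -0.1165, 0.2007]
orientation: [-0.861, 0.731, -1.271]
wrist_force: [-0.0, -0.8, 0.4]
finger_gap: 0.0529
```

Call:
{"fn": "servo_tool", "kwargs": {"translation": [[0,0,0],[0,0,0],[0,0,0],[0,0,0],[0,0,0],[0,0,0]], "rot": [[0,0,0],[0,0,0],[0,0,0],[0,0,0],[0,0,0],[0,0,0]], "claw": [0.35,0.25,0.15,0.1,0.1,0.1], "newtons": 15}}

```text
time: 5.0
position: [0.6029, -0.1165, 0.1964]
orientation: [-0.866, 0.738, -1.268]
wrist_force: [-8.4, -6.8, -6.0]
finger_gap: 0.0156
```

```bash
python3 - <<'E'
from mv import *
m=model(np.load('q0.npy')); Rt=lean(m,m['u']); G=m['h']-.006*m['Y']+.062*m['n']; print(rel(G,Rt))
o,R0,p=cur(); print(R0.T@o['wrist_force'],o['finger_gap'])
a=save('scene','s2.png')[190:300,280:400]; b=save('top','t2.png')[120:220,270:370]
o=np.hstack([cv2.resize(a,(400,367),interpolation=2),cv2.resize(b,(367,367),interpolation=2)]); cv2.imwrite('pics/z2.png',o[:,:,::-1])
E
```

```text
(array([-0.8,  3.7,  0.8]), array([ 0.006, -0.   , -0.   ]))
[  5.33207733   0.59669597 -11.11617331] 0.015562849445688547
```

View pics/z2.png

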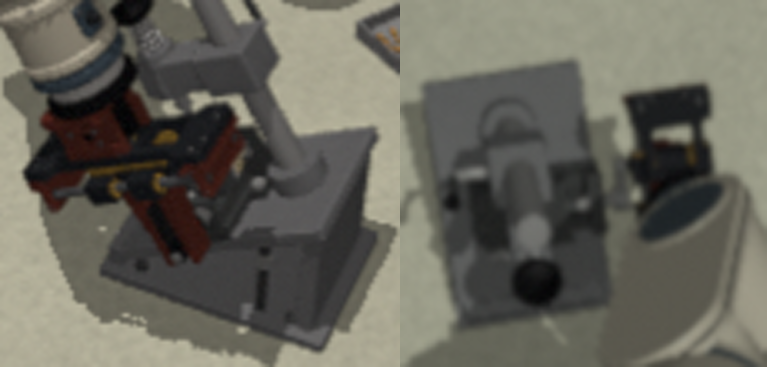

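Call:
{"fn": "servo_tool", "kwargs": {"translation": [[0,0,-2],[0,5,-1.4],[0,10,-1.6],[0,15,-2.5],[0,20,-4.2],[0,24.5,-6.6],[0,28.5,-9.6],[0,32,-13],[0,32,-13]], "rot": [[0,0,0],[0,0,0],[0,0,0],[0,0,0],[0,0,0],[0,0,0],[0,0,0],[0,0,0],[0,0,0]], "claw": [0.1,0.1,0.1,0.1,0.1,0.1,0.1,0.1,0.1], "newtons": 30}}

```text
time: 6.0
position: [0.6108, -0.1154, 0.1644]
orientation: [-0.862, 0.733, -1.271]
wrist_force: [1.7, -0.5, -2.8]
finger_gap: 0.0149
```

```bash
cat > st.py <<'E'
from mv import *
m=model(np.load('q0.npy')); o,R0,p=cur(); d=p-m['C']
print('t',o['time'],'gap',o['finger_gap'].round(4),'F tool',(R0.T@o['wrist_force']).round(1),'rel C: u',(d@m['u']*1e3).round(1),'n-62',(d@m['n']*1e3-62).round(1),'Y',(d@m['Y']*1e3).round(1))
print('theta by u,n', np.arctan2(d@m['n']-.062,-d@m['u'])%(2*np.pi))
E
python3 st.py
```

```text
Traceback (most recent call last):
  File "st.py", line 3, in <module>
    print('t',o['time'],'gap',o['finger_gap'].round(4),'F tool',(R0.T@o['wrist_force']).round(1),'rel C: u',(d@m['u']*1e3).round(1),'n-62',(d@m['n']*1e3-62).round(1),'Y',(d@m['Y']*1e3).round(1))
                              ^^^^^^^^^^^^^^^^^^^^^
AttributeError: 'float' object has no attribute 'round'
```

```bash
sed -i "s/o\['finger_gap'\].round(4)/round(float(o['finger_gap']),4)/" st.py; python3 st.py
```

```text
t 6.0 gap 0.0149 F tool [ 0.8  3.2 -0. ] rel C: u 24.2 n-62 -27.9 Y -7.1
theta by u,n 3.9990311211017646
```

Call:
{"fn": "servo_tool", "kwargs": {"translation": [[0,3.9,-5.6],[0,6.6,-11.8],[0,8.1,-18.4],[0,8.1,-25.2],[0,6.9,-31.9],[0,4.3,-38.2],[0,4.3,-38.2],[0,4.3,-38.2]], "rot": [[0,0,0],[0,0,0],[0,0,0],[0,0,0],[0,0,0],[0,0,0],[0,0,0],[0,0,0]], "claw": [0.1,0.1,0.1,0.1,0.1,0.1,0.1,0.1]}}

```text
time: 6.8
position: [0.5786, -0.1208, 0.1397]
orientation: [-0.866, 0.736, -1.27]
wrist_force: [1.8, -5.3, -16.5]
finger_gap: 0.015
```

```bash
python3 st.py
```

```text
t 6.8 gap 0.015 F tool [ 5.5 14.8 -7.4] rel C: u -16.5 n-62 -33.0 Y -7.2
theta by u,n 5.175413878851861
```

Call:
{"fn": "servo_tool", "kwargs": {"translation": [[0,3,0],[0,-0.4,-5.1],[0,-5.3,-9.8],[0,-11,-13.6],[0,-17,-16.1],[0,-24,-17.4],[0,-30.5,-17.2],[0,-30.5,-17.2],[0,-30.5,-17.2]], "rot": [[0,0,0],[0,0,0],[0,0,0],[0,0,0],[0,0,0],[0,0,0],[0,0,0],[0,0,0],[0,0,0]], "claw": [0.1,0.1,0.1,0.1,0.1,0.1,0.1,0.1,0.1]}}

```text
time: 7.7
position: [0.5478, -0.1258, 0.159]
orientation: [-0.865, 0.735, -1.271]
wrist_force: [-11.6, -8.1, -2.6]
finger_gap: 0.015
```

```bash
python3 st.py
```

```text
t 7.7 gap 0.015 F tool [  6.1  -4.  -12.3] rel C: u -33.9 n-62 -0.7 Y -7.2
theta by u,n 6.261567678417859
```

Call:
{"fn": "servo_tool", "kwargs": {"translation": [[0,-7.6,0],[0,-13.8,3],[0,-19.4,7.2],[0,-24,12.2],[0,-27.6,18],[0,-30,24.3],[0,-30,24.3],[0,-30,24.3]], "rot": [[0,0,0],[0,0,0],[0,0,0],[0,0,0],[0,0,0],[0,0,0],[0,0,0],[0,0,0]], "claw": [0.1,0.1,0.1,0.1,0.1,0.1,0.1,0.1]}}

```text
time: 8.5
position: [0.5562, -0.1245, 0.1987]
orientation: [-0.862, 0.732, -1.271]
wrist_force: [-5.6, -4.9, 2.9]
finger_gap: 0.0153
```

```bash
python3 st.py
```

```text
t 8.5 gap 0.0153 F tool [ 3.9 -5.6 -4. ] rel C: u -6.6 n-62 29.4 Y -7.2
theta by u,n 1.3494295950297273
```

Call:
{"fn": "servo_tool", "kwargs": {"translation": [[0,-0.6,4],[0,-0.8,8.5],[0,-0.8,8.5],[0,-0.8,8.5]], "rot": [[0,0,0],[0,0,0],[0,0,0],[0,0,0]], "claw": [0.1,0.1,0.1,0.1]}}

```text
time: 8.9
position: [0.5626, -0.1234, 0.2031]
orientation: [-0.862, 0.733, -1.271]
wrist_force: [-6.0, -4.3, -0.1]
finger_gap: 0.015
```

```bash
python3 st.py
```

```text
t 8.9 gap 0.015 F tool [ 3.3 -3.2 -5.7] rel C: u 1.2 n-62 30.0 Y -7.2
theta by u,n 1.610306547218806
```

Call:
{"fn": "servo_tool", "kwargs": {"translation": [[0,0,-0.5],[0,0,-0.5],[0,0,0],[0,0,0],[0,-25,0],[0,-60,0],[0,-100,0],[0,-140,0],[0,-140,0]], "rot": [[0,0,0],[0,0,0],[0,0,0],[0,0,0],[0,0,0],[0,0,0],[0,0,0],[0,0,0],[0,0,0]], "claw": [0.3,0.5,0.6,0.6,0.6,0.6,0.6,0.6,0.6]}}

```text
time: 9.8
position: [0.4942, -0.1349, 0.3286]
orientation: [-0.86, 0.726, -1.275]
wrist_force: [0.5, 0.4, -0.5]
finger_gap: 0.0528
```

```bash
python3 - <<'E'
from mv import *
q=np.load('q0.npy'); m=model(q)
a=save('scene','s3.png'); b=save('top','t3.png')
q2=q.copy(); q2[4]+=.0036; 
for th in (7.6,7.9,8.2):
  q2[5]=th; M=model(q2)
  print(th,[proj(c,M[k]).round(1).tolist() for c in('scene','top') for k in ('hi','ho')])
print(cur()[2], 'head',m['H'])
M['n'];Rp=lean(m,m['Y']);Rm=lean(m,-m['Y']);print(rel(m['H']+.15*m['n'],Rp),rel(m['H']+.15*m['n'],Rm)[1],r.get_obs()['qpos'].round(2))
a=a[180:290,280:400]; b=b[120:220,270:370]
o=np.hstack([cv2.resize(a,(400,367),interpolation=2),cv2.resize(b,(367,367),interpolation=2)]); cv2.imwrite('pics/z3.png',o[:,:,::-1])
E
```

```text
7.6 [[321.7, 248.0], [314.8, 258.5], [334.4, 179.9], [348.1, 177.8]]
7.9 [[324.5, 247.4], [317.5, 257.9], [334.0, 177.0], [347.8, 174.9]]
8.2 [[327.6, 247.6], [320.7, 258.2], [333.6, 173.9], [347.4, 171.7]]
[ 0.49430837 -0.1343654   0.32500184] head [ 0.50859337 -0.00531776  0.26032627]
(array([-125. ,  -76.8,   -2. ]), array([-0.   , -1.57 ,  0.003])) [-0.003  1.571 -0.   ] [-0.41  0.11  2.09  0.54  0.55 -0.98]
```

View pics/z3.png

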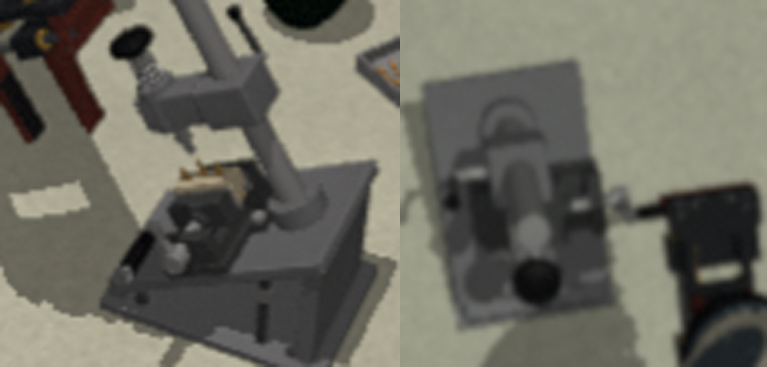

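The handle now shows out of the bed: in the scene it runs from (325,251) to (317,262). That fits a crank angle of about 7.9. Next I'll back off, turn the hand 90° and close it for the push.

Call:
{"fn": "servo_tool", "kwargs": {"translation": [[0,-30,0],[0,-60,0],[0,-77,0],[0,-77,0],[0,-77,0],[0,-77,0],[0,-77,0],[0,-77,0],[0,-77,0],[0,-77,0],[0,-77,0],[0,-77,0]], "rot": [[0,0.14,0],[0,0.28,0],[0,0.42,0],[0,0.56,0],[0,0.7,0],[0,0.84,0],[0,0.98,0],[0,1.12,0],[0,1.26,0],[0,1.4,0],[0,1.54,0],[0,1.571,0]], "claw": [0,0,0,0,0,0,0,0,0,0,0,0]}}

```text
time: 11.1
position: [0.4565, -0.14, 0.3888]
orientation: [0.351, 1.913, -1.826]
wrist_force: [-0.2, 0.4, 0.2]
finger_gap: 0.0001
```

```bash
python3 - <<'E'
from mv import *
m=model(np.load('q0.npy'));Rm=lean(m,-m['Y']);print(rel(m['H']+.15*m['n'],Rm),r.get_obs()['qpos'].round(2),r.get_obs()['finger_gap'])
E
```

```text
(array([   1.6,   -2. , -124.6]), array([ 0.002, -0.005,  0.003])) [-0.46 -0.04  2.07  0.46  0.72  0.66] 0.00013649505396370735
```

Call:
{"fn": "servo_tool", "kwargs": {"translation": [[2,-2,-40],[2,-2,-80],[2,-2,-124.5],[2,-2,-124.5],[2,-2,-124.5]], "rot": [[0,0,0],[0,0,0],[0,0,0],[0,0,0],[0,0,0]], "claw": [0,0,0,0,0]}}

```text
time: 11.6
position: [0.4336, -0.0164, 0.3903]
orientation: [0.344, 1.907, -1.824]
wrist_force: [0.0, -1.0, 0.1]
finger_gap: 0.0007
```

Call:
{"fn": "servo_tool", "kwargs": {"translation": [[0,30,0],[0,55,0],[0,55,0],[0,55,0]], "rot": [[0,0,0],[0,0,0],[0,0,0],[0,0,0]], "claw": [0,0,0,0]}}

```text
time: 12.0
position: [0.4607, -0.0145, 0.3431]
orientation: [0.349, 1.908, -1.828]
wrist_force: [0.3, 0.4, 0.8]
finger_gap: 0.001
```

```bash
python3 - <<'E'
from mv import *
m=model(np.load('q0.npy'));Rm=lean(m,-m['Y']);print(rel(m['H']+.08*m['n'],Rm))
a=save('scene','s4.png')[160:270,270:390]; b=save('top','t4.png')[120:220,250:350]
o=np.hstack([cv2.resize(a,(400,367),interpolation=2),cv2.resize(b,(367,367),interpolation=2)]); cv2.imwrite('pics/z4.png',o[:,:,::-1])
E
```

```text
(array([-0.9, 16. , -1.4]), array([-0.   , -0.002,  0.003]))
```

View pics/z4.png

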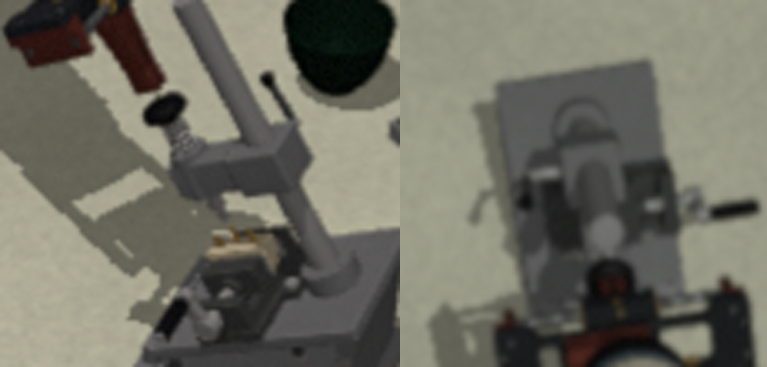

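The fingertips are lined up just off the black head and clear of the column. Pushing now.

Call:
{"fn": "servo_tool", "kwargs": {"translation": [[-1,10,-1],[-1,15,-1],[-1,19,-1],[-1,23,-1],[-1,27,-1],[-1,30,-1],[-1,30,-1]], "rot": [[0,0,0],[0,0,0],[0,0,0],[0,0,0],[0,0,0],[0,0,0],[0,0,0]], "claw": [0,0,0,0,0,0,0]}}

```text
time: 12.8
position: [0.4761, -0.0103, 0.3201]
orientation: [0.351, 1.904, -1.825]
wrist_force: [-19.3, -5.3, 26.0]
finger_gap: 0.0003
```

```bash
cat > sp.py <<'E'
from mv import *
m=model(np.load('q0.npy'));Rm=lean(m,-m['Y']);print(rel(m['H']+.08*m['n'],Rm)); o,R0,p=cur(); print((R0.T@o['wrist_force']).round(1))
E
python3 sp.py
```

```text
(array([  1.4, -11.9,   0.3]), array([-0.001,  0.001, -0.002]))
[  4.2 -32.5   2.2]
```

Call:
{"fn": "servo_tool", "kwargs": {"translation": [[0,0,0],[0,0,0],[0,0,0],[0,0,0]], "rot": [[0,0,0],[0,0,0],[0,0,0],[0,0,0]], "claw": [0,0,0,0]}}

```text
time: 13.2
position: [0.4761, -0.0103, 0.3201]
orientation: [0.351, 1.903, -1.825]
wrist_force: [-19.9, -5.8, 25.7]
finger_gap: 0.0006
```

```bash
python3 sp.py
```

```text
(array([  1.4, -11.8,   0.3]), array([-0.001,  0.001, -0.002]))
[  4.9 -32.5   2.6]
```

Call:
{"fn": "servo_tool", "kwargs": {"translation": [[0,0.5,0],[0,0.5,0],[0,0.5,0]], "rot": [[0,0,0],[0,0,0],[0,0,0]], "claw": [0,0,0]}}

```text
time: 13.5
position: [0.4761, -0.0103, 0.32]
orientation: [0.351, 1.903, -1.825]
wrist_force: [-25.2, -6.4, 32.2]
finger_gap: 0.0008
```

```bash
python3 sp.py
python3 - <<'E'
from h import *
a=save('scene','s5.png')[160:270,270:390]
cv2.imwrite('pics/z5.png',np.hstack([cv2.resize(cv2.imread('pics/s4.png')[160:270,270:390],(400,367),interpolation=2),cv2.resize(a[:,:,::-1],(400,367),interpolation=2)]))
E
```

```text
(array([  1.4, -12. ,   0.3]), array([-0.001,  0.001, -0.003]))
[  6.2 -40.8   2.3]
```

View pics/z5.png

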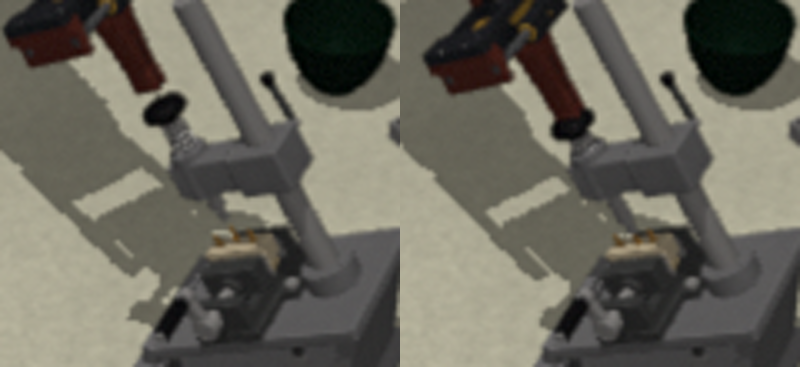

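The stop is hard: 0.5 mm more command raised the force by 8 N with only about 0.1 to 0.2 mm of travel. The picture shows the head down and the ram on the pin. Backing off along the axis.

Call:
{"fn": "servo_tool", "kwargs": {"translation": [[0,-5,0],[0,-10,0],[0,-16,0],[0,-22,0],[0,-40,0],[0,-70,0],[0,-100,0],[0,-110,0],[0,-110,0],[0,-110,0]], "rot": [[0,0,0],[0,0,0],[0,0,0],[0,0,0],[0,0,0],[0,0,0],[0,0,0],[0,0,0],[0,0,0],[0,0,0]], "claw": [0,0,0,0,0,0,0,0,0,0]}}

```text
time: 14.55
position: [0.4221, -0.0187, 0.4123]
orientation: [0.349, 1.907, -1.826]
wrist_force: [0.6, -0.5, -0.4]
finger_gap: 0.0002
```

```bash
python3 sp.py
python3 - <<'E'
from h import *
a=save('scene','s6.png')[160:270,270:390]
cv2.imwrite('pics/z6.png',np.hstack([cv2.resize(cv2.imread('pics/s4.png')[160:270,270:390],(400,367),interpolation=2),cv2.resize(a[:,:,::-1],(400,367),interpolation=2)]))
E
```

```text
(array([ 0.1, 95.4,  0.7]), array([-0.   , -0.   ,  0.001]))
[-0.2  0.6  0.6]
```

View pics/z6.png

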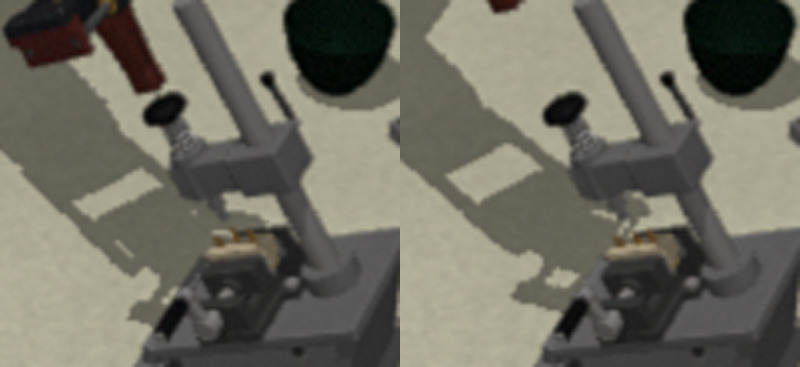

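The head is back at its rest place, (165,108) in both crops. The handle hasn't moved and the three pins stand level.

```bash
python3 -c "
from bench import r; print(r.close_job())"
```

```text
the job is handed in; nothing more can be done
None
```

I clamped the cast, pressed the middle pin home and handed the job in at about 14.6 s of the 61 s allowed. The hand-in gives no verdict.

- **Vise:** I gripped the handle from above and wound it from about 2.9 rad to about 7.9 rad, inside the firm and safe range of 7.6 to 8.2. The angle comes from a circle fitted to the measured tool positions, whose points agree to within about 0.4 mm. The later pictures fit it too.
- **Press:** I pushed the head along its axis with closed fingers until it stood on a hard stop. A further 0.5 mm of command raised the force from about 32 N to 41 N, with only 0.1–0.2 mm of movement. I held it there for over 0.5 s.
- **Last picture:** the head is back at its rest position, the handle is where I left it, and the three pins look level. The wrist force read near zero and the arm was clear of the press.

**Checks that disagreed or fell short:**
- The first picture fit put the crank axis about 4–7 mm too high, and I corrected this from the winding circle.
- By my model the head went down only about 12 mm, not 15 mm. The model's head height is uncertain by about 3 mm, so I trusted the hard stop.
- The 41 N peak was at the fingertips on the head. I took the 40 N limit to cover only the arm and the gripper's body.
- The clamping force and the pin depth could not be measured directly.

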